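Seat the sample carousel on its keyed drive and shut the analyser

TASK

The carousel of the small bench analyser was set down askew and rides high on its drive. Turn it by its bar knob until it drops fully home on the drive; then swing the clear cover over it and push it shut until the latch snaps in. Leave the other things on the bench where they are.

Things in the scene. Friction and masses are not known exactly. Their poses are not given: they have to be found in the camera images.
- analyser: Low white analyser fixed level on the bench. Origin: at its underside, below the drive axis. Flat deck 45 mm up; housing reaches 80 mm either way in x, 78 mm to -y, 108 mm to +y. z up; -x: front with blank display; cover hinge along the -y side, latch on the +y side. The drive on the deck is fixed and does not turn.
- drive (a point): Centre of the drive at deck level. Here stands a spindle 22 mm thick, 16 mm high, and round it three radial drive dogs, 8 mm wide, 8 mm high, 10 to 30 mm from the axis, at 0, 120 and 240 degrees from the analyser's +x axis towards its +y. Small black marks on the deck, 62 mm from the axis, show the dogs' directions.
- carousel: Loose grey disc carousel, 110 mm across, about 0.3 kg, nine empty wells, black bar knob on top. Origin: centre of the underside of its foot; z up. The disc's top is 25 mm above the origin. It starts resting on the dogs, origin 8 mm above the deck. Home = dropped 8 mm, foot on the deck. It drops by its own weight when its slots stand over the dogs and nothing holds it up.
- carousel_foot (a point): Same point as the carousel's origin. The foot under the disc is 18 mm high, with an open middle for the spindle (3 mm play to every side) and three radial slots, 14 mm wide, at 0, 120 and 240 degrees from the carousel's +x axis; white strokes near the rim of the top stand over them. Any of the three matches (slots over dogs within about 0.1 rad) will do.
- carousel_knob (a point): Top centre of the carousel's bar knob, 54 mm above the carousel's origin, on its axis. The knob is 44 mm long along the carousel's x axis, 14 mm thick along its y axis and stands 29 mm above the disc; it is fixed to the disc.
- cover (a joint): Angle of the clear cover in rad: 0 = shut, 2.0 = open against its stop, where it leans at the start. Light (0.25 kg), damped: brought below about 0.8 rad it sinks by itself in 1 to 2 s and rests on the latch's bevel at about 0.08 rad. Its free edge must then be pushed down with 5 to 10 N (twice that over the middle) until the latch snaps; latched it stays below 0.02 rad.
- cover_hinge (a point): Middle of the cover's hinge line, which runs along the analyser's x axis at deck level, 71 mm towards -y from the drive axis. The cover is a clear box open below, 142 by 142 mm, 62 mm high outside, walls 5 mm; shut, it reaches 142 mm from the hinge line towards the analyser's +y, and its flat top is 62 mm above the deck.
- cover_tab (a point): Top of the grey lift tab on the cover's free edge: 155 mm from the hinge line and 62 mm above it when shut (level with the cover's top). The tab is 44 mm wide along the hinge direction and 7 mm thick; its end lies 164 mm from the hinge line. When open it is the upper end of the cover, on the side away from the carousel.
- latch (a joint): Travel of the sprung latch bolt on the deck beyond the cover's free edge, in m: 0 = out (its rest), 0.006 = pushed back. The cover's rib pushes its bevelled nose back as the cover is pressed down, and it springs out over the rib; it need not be handled.
- cup_e: Bystander: specimen cup with a screw lid, 62 mm across, 69 mm high, on the bench to the right. Origin: centre of its underside.
- tube50_c: Bystander: standing 50 ml tube, 34 mm across, 113 mm high, on the bench to the left of the analyser. Origin: centre of its underside.
- petri_a: Bystander: closed petri dish, 90 mm across, 14 mm high, on the bench to the left in front. Origin: centre of its underside.

How it is judged:
By the outcome, as a careful person would: the job done as asked, in the order asked, and still so for the second after the job is handed in, with the robot touching nothing.
It also fails if it takes over 54 s, if anything falls off the work surface, if the arm or the gripper's body presses on something with over 40 N, if the wrist force passes 120 N, or if a joint passes its speed limit or range.

ROBOT

A 6-joint arm with a two-finger parallel gripper is mounted at the origin on a cart in front of the work surface, level with it; the furniture and walls round the work are solid. World frame = base frame: x ahead of the robot, y to its left, z up, the work surface at z = 0. Lengths are in m, angles in rad, forces in N, time in s.
With the tool pointing down it reaches from about 0.35 to 0.975 m from the base axis. Payload 4.9 kg.
Tool frame: the origin (TCP) lies at the very end of the fingers, on their centre line; the grasp point (between the pads) lies 19 mm behind it; y points along the fingers, x is the direction in which the jaws open and shut, and the axes are right-handed (so a half turn about y gives the same grasp; the last joint's range is limited). The gripper opens to 85 mm and grips with 20 to 120 N. Pads are 22 mm wide; open, the fingers measure 114 mm over their backs; the gripper's body (76 mm by 85 mm) begins 54 mm behind the grasp point. The pads swing forward as they close: fully open they stand 13 mm farther back than shut.
Start: joints at [1.132, 0.053, 1.613, -0, 1.476, -0.119], TCP at [0.196, 0.593, 0.231] pointing down, gripper open.
Joint ranges: [-3.01, 3.01], [-1.01, 2.22], [0.06, 2.58], [-1.02, 4.17], [0.09, 2.62], [-3.14, 3.14]. Speed limits (rad/s): [2.57, 2.57, 3.14, 3.14, 3.14, 3.14].

INTERFACE

Orientations are given as a rotation vector (axis times angle).
In Python, from rig import readout, eyes, manip, models gives the robot as it stands.
- The arm moves only by the shell command python3 -m inch 'ROWS'. ROWS is JSON, a list of rows, each a list of 3 entries, a list of its own where there are three numbers: the shift along the world's x, y, z in m, then the turn, a rotation vector about the world's x, y, z in rad, then the closure in counts, from 0 (fully open) to 255 (shut). In form: [[[tx, ty, tz], [rx, ry, rz], hand], ...]. A call has 1 to 12 rows; each row shifts and turns the commanded pose from where the row before left it; what a row does not reach is not made up. A row lasts 1/8 s, in which the tool goes at most 62.5 mm and 10.7 degrees, less where a joint would pass 70% of its speed; a pose out of reach is approached as far as the arm can. A call is refused whole if a number of a shift passes 0.0625 or a number of a turn 0.188, either way. A call with a gripper value outside its range is refused whole. The fingers move at their own pace and stop on an object; the grip force is fixed at half the most. Time passes only in rows, so rows that do not move let the fingers close. It gives the time, the measured TCP pose, the force and the opening at its end, in the units of the state.
- readout.observe(): the state, without advancing time (a new reading comes with each control period).
- eyes.capture(name): name is "scene" or "top"; returns (picture, depth): 384x512x3 uint8, red, green, blue; 384x512 float32, m along the optical axis (not along the pixel's ray), 0 where there is no reading.
- eyes.camera_model(name): a dict with "fx", "fy", "cx", "cy" (pixels), "position" and "attitude" of the camera in the world. Camera axes: x right, y up, looking along -z (the intrinsics and any distortion apply to the point x, -y, -z); pixel columns grow to the right and rows downward; lengths in m; the calibration is good to about 2 mm. A picture is of the moment at which its call begins. camera_model takes no time and is no camera call.
- manip.sign_off(): hands the job in, once; it reports no verdict.
Trained networks look in the newest picture that a camera, given by its name, has taken for a name from the list of things; names that differ only in an ending like _2 or _b are one class to them, and where a whole thing is asked for, a point or a joint stands for the part that bears it (a point fixed in the world has none). Each returns a list of dicts, best first, with "confidence" (0 to 1); they miss things now and then, are a little off and sometimes report something else, mostly with a low value. They report only what shows in the picture. A call takes as long as a camera call.
- models.silhouettes(camera, query): "mask" (384x512 bool, what is visible of it) and "box" ([left, top, right, bottom] in pixels, round what is visible of it).
The state is a dict: "time_s": time; "joint_pos": joint angles; "qvel": joint speeds; "joint_efforts": joint torques, N m; "tcp_pos": TCP position; "eef_rot": TCP orientation; "force": force on the tool from outside, world axes, zero at the start; "moment": the same for the moment, N m; "width": finger opening in m.
Only numpy, scipy, OpenCV 4.12 (cv2) and the standard library are available. Lean on these libraries where they do the work, as an engineer would, in place of code of your own. Each camera call takes 0.05 s, during which the arm holds its last target.

## Working session

There is one attempt and no reset: what is moved stays moved. The work goes in short steps, Python scripts to look and compute and a shell command to move; the robot and the scene stay as the last step left them, time stands still between calls to the robot, and variables do not carry over. Pictures are saved under pics/ and viewed, and the job is handed in when it is done.

```bash
ls; mkdir -p pics
python3 - <<'E'
from rig import readout, eyes
import cv2
print(readout.observe())
for n in("scene","top"):
    p,d=eyes.capture(n); cv2.imwrite(f"pics/{n}0.png",p[:,:,::-1]); 
    print(n,eyes.camera_model(n))
E
```

```text
pics
{'time_s': 0.0, 'joint_pos': array([ 1.13199706e+00,  5.33197208e-02,  1.61431466e+00, -1.73979035e-06,
        1.47600368e+00, -1.19000602e-01]), 'qvel': array([-0.00083442, -0.00038723, -0.00193882,  0.00118471, -0.00047005,
        0.00033922]), 'joint_efforts': array([-9.38533376e-04, -3.93681371e+01, -3.70176387e+01, -1.38147830e-04,
        6.82527025e-03,  1.01624192e-06]), 'tcp_pos': array([0.19621434, 0.5927347 , 0.23007371]), 'eef_rot': array([-1.34470605, -0.96912823,  0.97209188]), 'force': array([ 0.04578042, -0.04042059, -0.01853429]), 'moment': array([ 0.00758168, -0.00886413,  0.00335597]), 'width': 0.08545547275127667}
scene {'fx': 445.31046531272375, 'fy': 445.31046531272375, 'cx': 255.99029831129113, 'cy': 195.12986428755178, 'position': array([-0.1912149 , -0.61187045,  0.9315119 ]), 'attitude': array([ 0.7859014 , -0.34472645, -0.80284169])}
top {'fx': 435.44607297631444, 'fy': 435.44607297631444, 'cx': 252.02076375773152, 'cy': 190.23504118469918, 'position': array([0.16973   , 0.00850575, 1.58180786]), 'attitude': array([ 0.1665813 , -0.1730024 , -1.61424145])}
```

View pics/scene0.png

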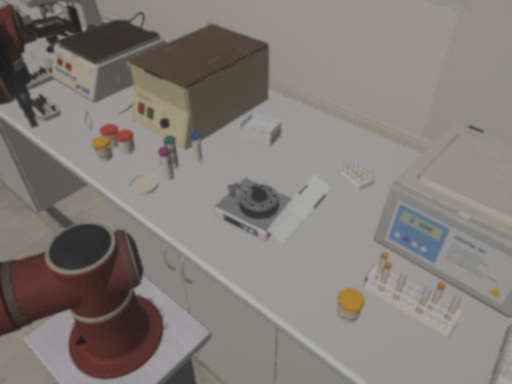

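View pics/top0.png

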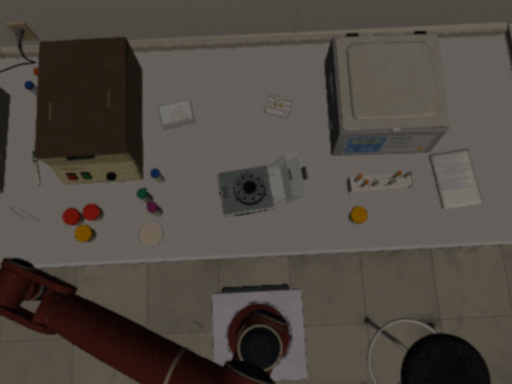

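The scene camera shows the analyser near pixel (255,205) with the cover open to its right. In the top view it is at about (250,188), with the cover at (290,178). I'll zoom in and measure.

```bash
cat > h.py <<'E'
from rig import readout, eyes, manip, models
import numpy as np, cv2
from scipy.spatial.transform import Rotation as R
def cam(n):
    m=eyes.camera_model(n); return m,R.from_rotvec(m["attitude"]).as_matrix(),np.array(m["position"])
def cloud(n,d):
    m,A,p=cam(n); v,u=np.mgrid[0:384,0:512]
    c=np.stack([(u-m["cx"])/m["fx"]*d,-(v-m["cy"])/m["fy"]*d,-d],-1)
    return c@A.T+p
def onplane(n,u,v,z):
    m,A,p=cam(n); r=A@np.array([(u-m["cx"])/m["fx"],-(v-m["cy"])/m["fy"],-1]); return p+r*(z-p[2])/r[2]
def proj(n,P):
    m,A,p=cam(n); c=(np.atleast_2d(P)-p)@A; return np.stack([m["cx"]+m["fx"]*c[:,0]/-c[:,2], m["cy"]-m["fy"]*c[:,1]/-c[:,2]],-1)
def crop(pic,box,k,name):
    l,t,r,b=box; cv2.imwrite("pics/"+name,cv2.resize(pic[t:b,l:r,::-1],None,fx=k,fy=k,interpolation=cv2.INTER_CUBIC))
E
python3 - <<'E'
from h import *
for n,b in(("scene",(205,165,335,250)),("top",(205,140,315,225))):
    p,d=eyes.capture(n); crop(p,b,6,n+"1.png"); np.savez(n+"1.npz",p=p,d=d)
    W=cloud(n,d)
    for q in("analyser","carousel","cover","carousel_knob","cup_e","tube50_c","petri_a"):
        for s in models.silhouettes(n,q)[:2]:
            M=s["mask"]&(d>0); w=W[M]
            print(n,q,round(s["confidence"],2),s["box"],M.sum(),np.median(w,0).round(3),w.min(0).round(3),w.max(0).round(3))
E
```

```text
scene analyser 0.9 [206.7, 173.4, 329.3, 243.4] 3731 [ 0.463 -0.06   0.049] [ 0.417 -0.189 -0.005] [0.772 0.169 0.18 ]
scene analyser 0.61 [265.9, 177.9, 332.9, 243.7] 1748 [ 0.471 -0.144  0.153] [ 0.446 -0.189 -0.003] [ 0.769 -0.031  0.18 ]
scene carousel 0.63 [237.5, 184.8, 277.3, 212.0] 824 [ 0.502 -0.002  0.079] [ 0.454 -0.049  0.047] [0.574 0.069 0.111]
scene cover 0.81 [269.4, 175.3, 331.0, 245.6] 1621 [ 0.471 -0.145  0.153] [ 0.446 -0.189  0.024] [ 0.599 -0.078  0.18 ]
scene carousel_knob 0.63 [241.3, 185.2, 279.0, 211.6] 835 [ 0.502 -0.002  0.079] [ 0.454 -0.049 -0.002] [0.634 0.081 0.111]
scene cup_e 0.83 [332.8, 287.8, 361.6, 324.1] 775 [ 0.382 -0.379  0.067] [ 0.363 -0.405 -0.003] [ 0.452 -0.323  0.074]
scene cup_e 0.22 [239.4, 185.1, 280.0, 212.6] 834 [ 0.502 -0.002  0.079] [ 0.454 -0.049 -0.002] [0.634 0.087 0.111]
scene tube50_c 0.69 [185.4, 131.7, 201.1, 162.5] 273 [0.562 0.325 0.069] [0.551 0.316 0.   ] [0.582 0.347 0.117]
scene petri_a 0.93 [127.4, 173.1, 159.4, 194.3] 482 [0.367 0.367 0.014] [0.324 0.325 0.003] [0.414 0.421 0.02 ]
scene petri_a 0.43 [239.7, 186.1, 2
[... 431 characters left out ...]
114]
top cover 0.83 [263.2, 155.9, 310.2, 205.8] 1542 [ 0.526 -0.13   0.108] [ 0.447 -0.19   0.02 ] [ 0.597 -0.065  0.181]
top cover 0.33 [216.1, 154.3, 307.8, 215.6] 3109 [ 0.509 -0.073  0.048] [ 0.417 -0.216 -0.007] [0.619 0.116 0.181]
top carousel_knob 0.64 [235.7, 176.0, 266.0, 204.4] 692 [0.505 0.002 0.08 ] [ 0.455 -0.053  0.068] [0.563 0.054 0.114]
top cup_e 0.62 [349.9, 208.3, 367.9, 224.1] 291 [ 0.392 -0.375  0.068] [ 0.363 -0.429 -0.007] [ 0.436 -0.348  0.078]
top tube50_c 0.58 [148.9, 167.1, 164.5, 183.9] 141 [0.563 0.325 0.096] [ 0.554  0.314 -0.004] [0.597 0.344 0.119]
top petri_a 0.88 [138.0, 220.4, 165.2, 247.9] 495 [0.37  0.369 0.014] [ 0.325  0.325 -0.004] [0.413 0.413 0.025]
```

```bash
python3 -c "print(1)"
```

```text
1
```

View pics/scene1.png

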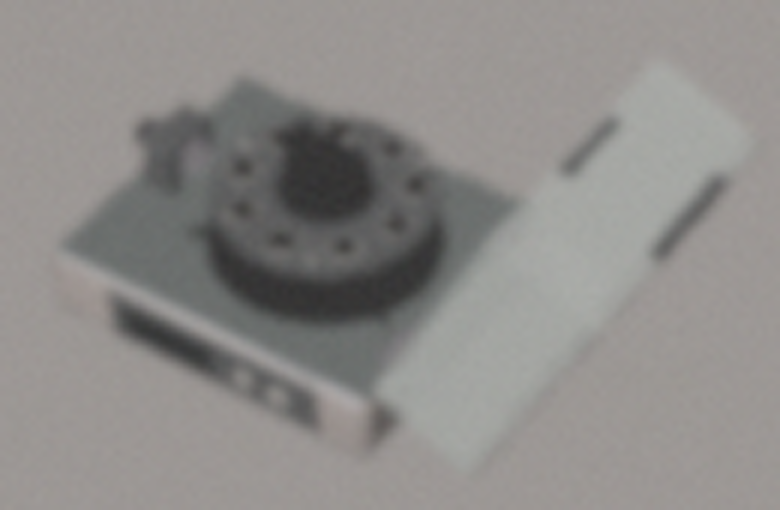

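View pics/top1.png

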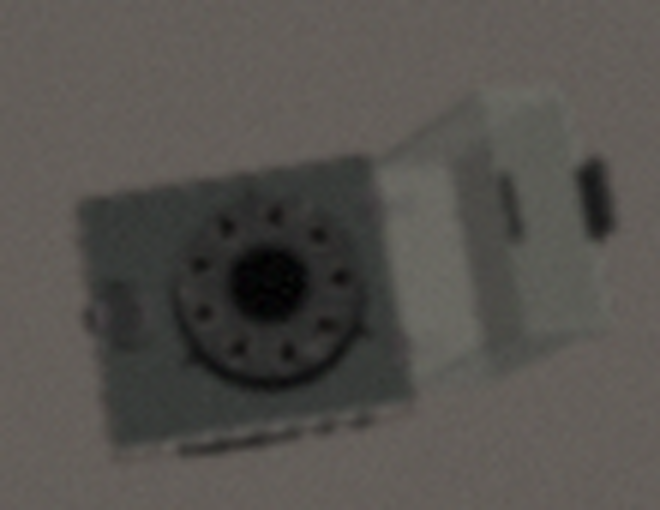

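The crops show the deck, and the two front dog marks at top-crop pixels (193,357) and (363,330), so the analyser is turned a little. The knob's direction isn't clear because it is dark. I'll average a few frames and use depth to fit the analyser pose and the knob direction.

Run:
```python
from h import *
S={}
for n,b in(("scene",(205,165,335,250)),("top",(205,140,315,225))):
    P=[];D=[]
    for i in range(8):
        p,d=eyes.capture(n);P.append(p.astype(float));D.append(d)
    p=np.mean(P,0); D=np.array(D); D[D==0]=np.nan; d=np.nan_to_num(np.nanmedian(D,0))
    np.savez(n+"2.npz",p=p,d=d); l,t,r,bb=b
    q=p[t:bb,l:r]; q=np.clip((q-q.min())/(np.percentile(q,99.5)-q.min()),0,1)**0.6*255
    cv2.imwrite(f"pics/{n}2.png",cv2.resize(q[:,:,::-1].astype(np.uint8),None,fx=6,fy=6,interpolation=cv2.INTER_CUBIC))
    W=cloud(n,d).reshape(-1,3)
    box=(W[:,0]>.38)&(W[:,0]<.65)&(W[:,1]>-.12)&(W[:,1]<.15)
    k=W[box&(W[:,2]>.1)&(W[:,2]<.118)&(abs(W[:,1])<.05)]
    c=k.mean(0); u,s,v=np.linalg.svd((k-c)[:,:2],full_matrices=False)
    print(n,"knob",len(k),c.round(4),k.min(0).round(3),k.max(0).round(3),s/np.sqrt(len(k)),np.degrees(np.arctan2(v[0,1],v[0,0])))
    dk=W[box&(W[:,2]>.04)&(W[:,2]<.051)][:,:2]
    r=cv2.minAreaRect(dk.astype(np.float32)); print("deck",len(dk),r)
    di=W[box&(W[:,2]>.072)&(W[:,2]<.084)]; print("disc",len(di),(di.min(0)+di.max(0))/2,np.ptp(di,0), cv2.minEnclosingCircle(di[:,:2].astype(np.float32)))
    t=W[(W[:,0]>.38)&(W[:,0]<.65)&(W[:,1]>-.25)&(W[:,1]<-.07)&(W[:,2]>.15)]; print("cover top",len(t),t.min(0),t.max(0),t.mean(0))
print(readout.observe()["time_s"])
```

```text
scene knob 68 [0.5066 0.004  0.1057] [ 0.501 -0.015  0.1  ] [0.515 0.025 0.109] [0.01260781 0.00378653] -85.04788912541804
deck 1413 ((0.5080844759941101, 0.0004930943250656128), (0.15999342501163483, 0.22492550313472748), 7.136828422546387)
disc 788 [ 0.50535916 -0.00812261  0.07800204] [0.11459005 0.22169247 0.01191894] ((0.48104095458984375, -0.008122608065605164), 0.11466062813997269)
cover top 1001 [ 0.45235327 -0.18886884  0.15000879] [ 0.59897083 -0.11862228  0.17737614] [ 0.51890153 -0.15124142  0.16192426]
top knob 51 [0.5076 0.0023 0.1067] [ 0.501 -0.02   0.101] [0.515 0.022 0.111] [0.01228511 0.00409672] -87.96101497011723
deck 1526 ((0.5086365938186646, -0.009743869304656982), (0.16063421964645386, 0.23789773881435394), 6.7975592613220215)
disc 741 [ 0.51831245 -0.01057889  0.07800702] [0.14107511 0.21526806 0.01183087] ((0.5233663320541382, -0.018299082294106483), 0.11956082284450531)
cover top 694 [ 0.4521452  -0.19173423  0.15001697] [ 0.59710083 -0.11294849  0.17963537] [ 0.5245709  -0.15511982  0.16302435]
1.7
```

```bash
ls pics
```

```text
scene0.png
scene1.png
scene2.png
top0.png
top1.png
top2.png
```

View pics/top2.png

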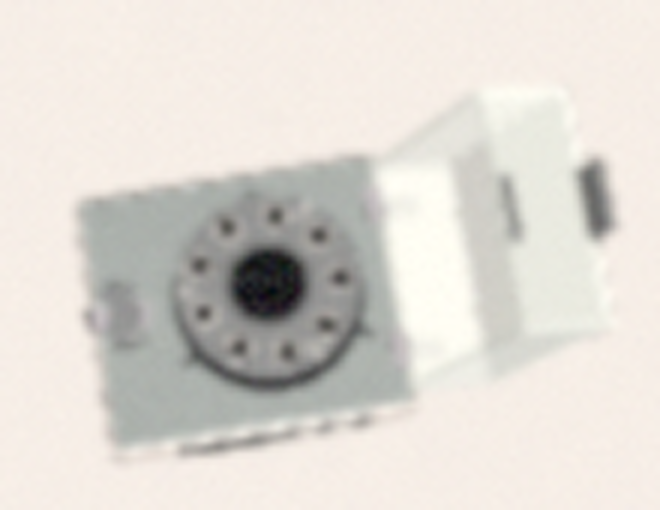

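View pics/scene2.png

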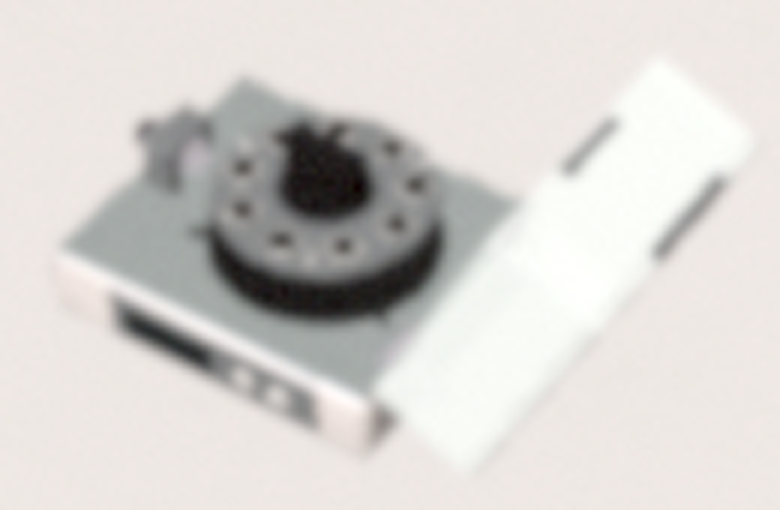

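Both views agree that the knob bar lies near 86–94° in the world. The sign decides which way to turn, so I need the white strokes. I'll sample the disc rim in polar form and locate the deck marks.

Run:
```python
from h import *
c=np.array([.5075,.003])
for n in("top","scene"):
    z=np.load(n+"2.npz");g=z["p"].sum(2).astype(np.float32)
    # disc centre: from bright ring at z=.078
    # deck marks: dark local spots, r=62 at z=.045
    def samp(rs,zz,nb=120,c=c):
        a=np.linspace(0,2*np.pi,nb,endpoint=False); out=[]
        for r in rs:
            P=np.stack([c[0]+r*np.cos(a),c[1]+r*np.sin(a),0*a+zz],-1); uv=proj(n,P).astype(np.float32)
            out.append(cv2.remap(g,uv[:,0].copy().reshape(1,-1),uv[:,1].copy().reshape(1,-1),cv2.INTER_CUBIC)[0])
        return np.array(out)
    d=samp(np.arange(.058,.068,.001),.045); 
    a=samp(np.arange(.046,.053,.001),.078)
    print(n,"rim", [(3*i,int(a[:,i].mean())) for i in range(120)])
    print(n,"deck",[(3*i,int(d[:,i].mean())) for i in range(120)])
    im=samp(np.arange(.0,.075,.0005),.078,720)
    im=(im-im.min())/np.percentile(im,99)*255
    cv2.imwrite(f"pics/polar_{n}.png",cv2.resize(np.clip(im,0,255).astype(np.uint8),(780,450)))
```

```text
top rim [(0, 141), (3, 143), (6, 136), (9, 132), (12, 131), (15, 131), (18, 135), (21, 136), (24, 125), (27, 102), (30, 86), (33, 96), (36, 125), (39, 146), (42, 148), (45, 140), (48, 132), (51, 129), (54, 133), (57, 138), (60, 136), (63, 121), (66, 110), (69, 111), (72, 126), (75, 142), (78, 148), (81, 147), (84, 150), (87, 162), (90, 168), (93, 158), (96, 147), (99, 139), (102, 135), (105, 132), (108, 127), (111, 125), (114, 130), (117, 136), (120, 134), (123, 128), (126, 124), (129, 123), (132, 122), (135, 122), (138, 120), (141, 117), (144, 118), (147, 124), (150, 134), (153, 143), (156, 139), (159, 127), (162, 119), (165, 122), (168, 127), (171, 125), (174, 125), (177, 128), (180, 131), (183, 130), (186, 130), (189, 127), (192, 119), (195, 110), (198, 109), (201, 115), (204, 122), (207, 131), (210, 148), (213, 159), (216, 155), (219, 142), (222, 136), (225, 138), (228, 132), (231, 117), (234, 104), (237, 107), (240, 115), (243, 118), (246, 121), (249, 123), (252, 124), (255, 122), (258, 123), (261, 126), (264, 132), (267, 130), (270, 118), (273, 106), (276, 104), (279, 113), (28
[... 3846 characters left out ...]
24), (186, 323), (189, 324), (192, 325), (195, 324), (198, 323), (201, 323), (204, 322), (207, 324), (210, 324), (213, 324), (216, 323), (219, 324), (222, 324), (225, 324), (228, 326), (231, 326), (234, 325), (237, 326), (240, 327), (243, 321), (246, 312), (249, 308), (252, 319), (255, 330), (258, 337), (261, 340), (264, 346), (267, 352), (270, 356), (273, 361), (276, 366), (279, 370), (282, 369), (285, 368), (288, 364), (291, 358), (294, 352), (297, 346), (300, 338), (303, 331), (306, 325), (309, 320), (312, 317), (315, 314), (318, 311), (321, 307), (324, 305), (327, 303), (330, 301), (333, 302), (336, 299), (339, 293), (342, 288), (345, 288), (348, 285), (351, 266), (354, 237), (357, 225)]
```

```bash
python3 -c "
import cv2,numpy as np
a=cv2.imread('pics/polar_top.png');b=cv2.imread('pics/polar_scene.png')
o=np.vstack([a[:,:]//1,b]);o=cv2.resize(o,(780,590))
cv2.imwrite('pics/polar.png',o)"
```

```text
(no output)
```

View pics/polar.png

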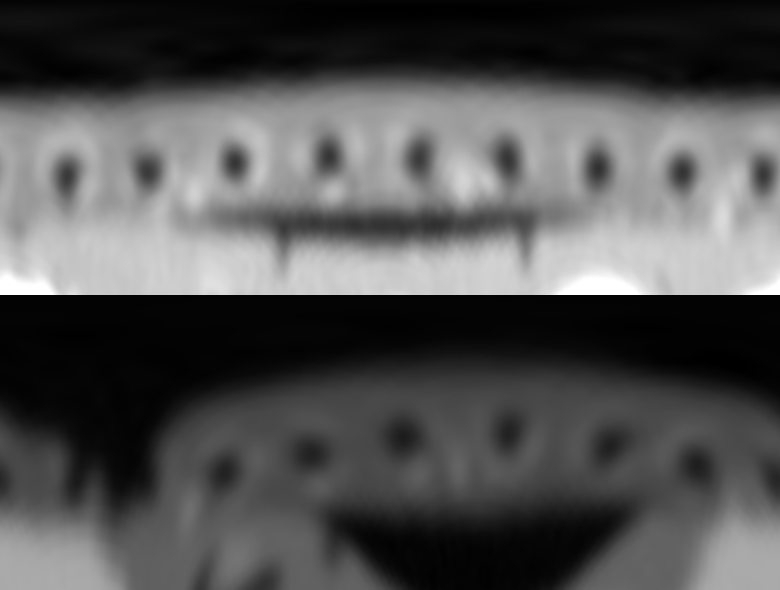

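The strokes show at about 90°, 213° and 334°, so the carousel's yaw is about 92°. The deck marks at 126° and 248.5° put the analyser's yaw at about 7°, so the turn is about +35°. Next, the approach orientation.

```bash
cat >> h.py <<'E'
def todo(p,a):
    s=readout.observe(); C=R.from_rotvec(s["eef_rot"])
    x=np.array([np.cos(a),np.sin(a),0]);y=np.array([0,0,-1.]);T=R.from_matrix(np.stack([x,y,np.cross(x,y)],1))
    return (np.array(p)-s["tcp_pos"]).round(4),(T*C.inv()).as_rotvec().round(4)
E
python3 - <<'E'
from h import *
s=readout.observe();print(R.from_rotvec(s["eef_rot"]).as_matrix().round(3))
for a in(2,182):print(a,todo([.507,.003,.2],np.radians(a)))
# centre refinement from marks
for n in("top","scene"):
    g=np.load(n+"2.npz")["p"].sum(2).astype(np.float32)
    best=[]
    xs=np.arange(.495,.520,.001);ys=np.arange(-.008,.014,.001);ts=np.radians(np.arange(0,15,1))
    def smp(P):
        uv=proj(n,P).astype(np.float32); return cv2.remap(g,uv[:,0].copy(),uv[:,1].copy(),cv2.INTER_CUBIC)[:,0]
    for x in xs:
     for y in ys:
      for t in ts:
        sc=0
        for k in(120,240):
            aa=t+np.radians(k)
            f=lambda da,r:np.stack([x+r*np.cos(aa+da),y+r*np.sin(aa+da),np.full_like(r,.045)],-1)
            r=np.arange(.060,.0645,.001)
            sc+=smp(f(.1,r)).mean()/2+smp(f(-.1,r)).mean()/2-smp(f(0,r)).mean()
            ro=np.arange(.068,.072,.001); sc+=.3*(smp(f(0,ro)).mean()-smp(f(0,r)).mean())
        best.append((sc,x,y,np.degrees(t)))
    best.sort(reverse=True);b=np.array(best[:15]);print(n,b[:4].round(3),b.mean(0))
E
```

```text
[[ 0.314 -0.    -0.949]
 [ 0.949 -0.     0.314]
 [-0.    -1.     0.   ]]
2 (array([ 0.3105, -0.5903, -0.0313]), array([ 0.    , -0.    , -1.2161]))
182 (array([ 0.3105, -0.5903, -0.0313]), array([0.    , 0.    , 1.9255]))Traceback (most recent call last):
  File "<stdin>", line 19, in <module>
  File "<stdin>", line 10, in smp
  File "h.py", line 13, in proj
    m,A,p=cam(n); c=(np.atleast_2d(P)-p)@A; return np.stack([m["cx"]+m["fx"]*c[:,0]/-c[:,2], m["cy"]-m["fy"]*c[:,1]/-c[:,2]],-1)
          ~~~^^^
  File "h.py", line 5, in cam
    m=eyes.camera_model(n); return m,R.from_rotvec(m["attitude"]).as_matrix(),np.array(m["position"])
ValueError: time passes only in moves, steps and waits
```

```bash
sed -i 's/^def cam(n):/import functools\n@functools.lru_cache(None)\ndef cam(n):/' h.py
python3 - <<'E'
from h import *
g=np.load("top2.npz")["p"].sum(2).astype(np.float32)
xs=np.arange(.497,.518,.001);ys=np.arange(-.006,.012,.001);ts=np.radians(np.arange(2,13,1))
from itertools import product
Q=np.array(list(product(xs,ys,ts)))
for n in("top","scene"):
    g=np.load(n+"2.npz")["p"].sum(2).astype(np.float32)
    def smp(aa,r):
        P=np.stack([Q[:,0]+r*np.cos(aa),Q[:,1]+r*np.sin(aa),0*aa+.045],-1); uv=proj(n,P).astype(np.float32)
        return cv2.remap(g,uv[:,:1].copy(),uv[:,1:].copy(),cv2.INTER_CUBIC)[:,0]
    sc=0
    for k in(120,240):
        aa=Q[:,2]+np.radians(k)
        for r in(.060,.062,.064): sc=sc+smp(aa+.12,r)/2+smp(aa-.12,r)/2-1.5*smp(aa,r)
        sc=sc+1.5*smp(aa,.070)
    i=np.argsort(-sc)[:12]; print(n,Q[i].mean(0),np.degrees(Q[i].mean(0)[2]),Q[i].std(0))
E
```

```text
top [0.50983333 0.00291667 0.11780972] 6.75 [0.00055277 0.00111492 0.01259583]
scene [0.51241667 0.00808333 0.12508193] 7.166666666666665 [0.00049301 0.00111492 0.01199363]
```

```bash
python3 -m inch '[[[0,0,0.01],[0,0,-0.11],0],[[0.026,-0.049,0],[0,0,-0.11],0],[[0.026,-0.049,0],[0,0,-0.11],0],[[0.026,-0.049,0],[0,0,-0.11],0],[[0.026,-0.049,0],[0,0,-0.11],0],[[0.026,-0.049,0],[0,0,-0.11],0],[[0.026,-0.049,0],[0,0,-0.11],0],[[0.026,-0.049,0],[0,0,-0.11],0],[[0.026,-0.049,0],[0,0,-0.11],0],[[0.026,-0.049,0],[0,0,-0.11],0],[[0.026,-0.049,0],[0,0,-0.11],0],[[0.026,-0.049,0],[0,0,0],0]]'
python3 - <<'E'
from h import *
print(todo([.507,.003,.2],np.radians(2)))
E
```

```text
time_s: 3.2
tcp_pos: [0.4831, 0.0525, 0.2417]
eef_rot: [-1.57, -0.032, 0.031]
force: [0.1, 0.7, -0.3]
width: 0.0854
(array([ 0.0239, -0.0495, -0.0417]), array([-0.0001,  0.0011, -0.0053]))
```

```bash
python3 -m inch '[[[0.025,-0.0495,0],[0,0,-0.005],0],[[0,0,-0.05],[0,0,0],0],[[0,0,-0.05],[0,0,0],0],[[0,0,-0.04],[0,0,0],60],[[0,0,-0.018],[0,0,0],100],[[0,0,0],[0,0,0],130]]'
python3 - <<'E'
from h import *
print(todo([.508,.003,.083],np.radians(2)))
p,d=eyes.capture("scene"); crop(p,(205,145,335,245),6,"s3.png")
E
```

```text
time_s: 3.95
tcp_pos: [0.5069, 0.0049, 0.0825]
eef_rot: [-1.57, -0.027, 0.03]
force: [1.3, 0.1, -0.3]
width: 0.0421
(array([ 0.0011, -0.0019,  0.0005]), array([-0.0003, -0.0021, -0.0012]))
```

View pics/s3.png

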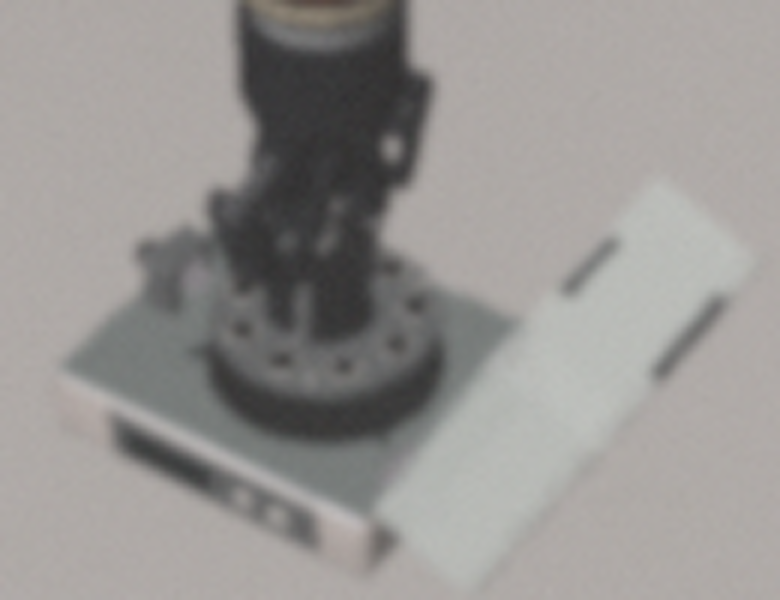

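The fingers stand astride the knob at about (320,300) in the crop, with the tips just above the disc. Closing.

```bash
python3 -m inch '[[[0.001,-0.001,0],[0,0,0],170],[[0,0,0],[0,0,0],200],[[0,0,0],[0,0,0],230],[[0,0,0],[0,0,0],255],[[0,0,0],[0,0,0],255]]'
```

```text
time_s: 4.62
tcp_pos: [0.5096, 0.0036, 0.085]
eef_rot: [-1.571, -0.03, 0.026]
force: [-0.3, -0.2, 5.9]
width: 0.0129
```

```bash
python3 -m inch '[[[0,0,0.001],[0,0,0.1],255],[[0,0,0],[0,0,0.1],255],[[0,0,0],[0,0,0.1],255]]';python3 -m inch '[[[0,0,0],[0,0,0.1],255],[[0,0,0],[0,0,0.1],255],[[0,0,0],[0,0,0.1],255],[[0,0,0],[0,0,0.007],255]]';python3 - <<'E'
from h import *
s=readout.observe();print(R.from_rotvec(s["eef_rot"]).as_matrix().round(3)[:,0],s["moment"])
E
```

```text
time_s: 5.0
tcp_pos: [0.5091, 0.0037, 0.0851]
eef_rot: [-1.555, -0.267, 0.265]
force: [1.1, -0.9, 2.5]
width: 0.0127
time_s: 5.5
tcp_pos: [0.5076, 0.0039, 0.0834]
eef_rot: [-1.511, -0.502, 0.504]
force: [-0.1, -0.6, -3.0]
width: 0.013
[ 0.801  0.599 -0.001] [0.0682856  0.06482527 0.07927641]
```

The wrist now carries about 3 N downward, which is the carousel's weight, so the slots are probably over the dogs. Releasing.

```bash
python3 -m inch '[[[0,0,0],[0,0,0],160],[[0,0,0],[0,0,0],120],[[0,0,0],[0,0,0],120],[[0,0,0],[0,0,0],120]]'
python3 - <<'E'
from h import *
p,d=eyes.capture("scene"); crop(p,(205,145,335,245),6,"s4.png")
W=cloud("scene",d).reshape(-1,3)
E
```

```text
time_s: 6.0
tcp_pos: [0.5087, 0.0038, 0.0845]
eef_rot: [-1.512, -0.504, 0.503]
force: [-0.2, -0.3, -0.4]
width: 0.0451
```

View pics/s4.png

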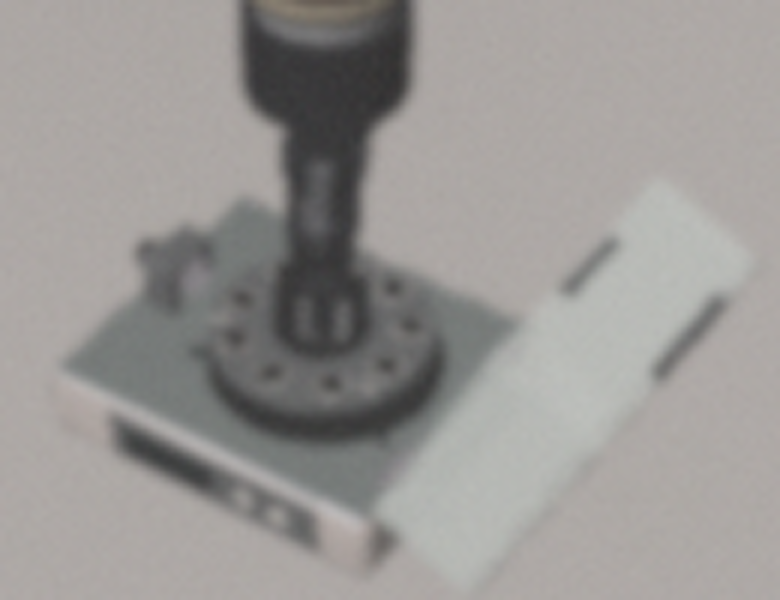

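The disc looks lower and level. I'll lift off, turn the jaws to the analyser's yaw, and check the disc's height and tilt.

```bash
python3 -m inch '[[[0,0,0.03],[0,0,0],120],[[0,0,0.055],[0,0,0],120],[[0,0,0.055],[0,0,0],200],[[0.005,-0.05,0],[0,0,-0.13],255],[[0.007,-0.055,0],[0,0,-0.13],255],[[0.007,-0.06,0],[0,0,-0.13],255],[[0.007,-0.055,0],[0,0,-0.132],255]]'
python3 - <<'E'
from h import *
a=np.radians(7)
print(todo([.535,-.216,.225],a))
for n,b in(("scene",(205,145,335,245)),):
    P=[];D=[]
    for i in range(4):
        p,d=eyes.capture(n);P.append(p.astype(float));D.append(d)
    p=np.mean(P,0).astype(np.uint8);D=np.array(D);D[D==0]=np.nan;d=np.nan_to_num(np.nanmedian(D,0))
    crop(p,b,6,"s5.png"); W=cloud(n,d).reshape(-1,3)
    r=np.hypot(W[:,0]-.508,W[:,1]-.003)
    w=W[(r>.028)&(r<.048)&(W[:,2]>.055)&(W[:,2]<.1)]; A=np.c_[w[:,:2]-[.508,.003],np.ones(len(w))]
    for _ in range(4):
        c=np.linalg.lstsq(A,w[:,2],rcond=None)[0]; e=abs(w[:,2]-A@c); k=e<.004; w=w[k];A=A[k]
    print(len(w),c)
    o=np.load("scene2.npz"); W=cloud(n,o["d"]).reshape(-1,3); r=np.hypot(W[:,0]-.508,W[:,1]-.003)
    w=W[(r>.028)&(r<.048)&(W[:,2]>.055)&(W[:,2]<.1)];print("before",np.median(w[:,2]))
    k=W[(r<.1)&(W[:,2]<.05)&(W[:,2]>.03)];print("deck",np.median(k[:,2]))
E
```

```text
time_s: 6.92
tcp_pos: [0.5345, -0.2182, 0.2245]
eef_rot: [-1.569, -0.092, 0.091]
force: [1.4, 1.0, -0.7]
width: -0.0001
(array([0.0005, 0.0022, 0.0005]), array([0.0002, 0.0006, 0.0059]))
348 [0.00312745 0.00039737 0.07060508]
before 0.07845615602934697
deck 0.045389080398702375
```

View pics/s5.png

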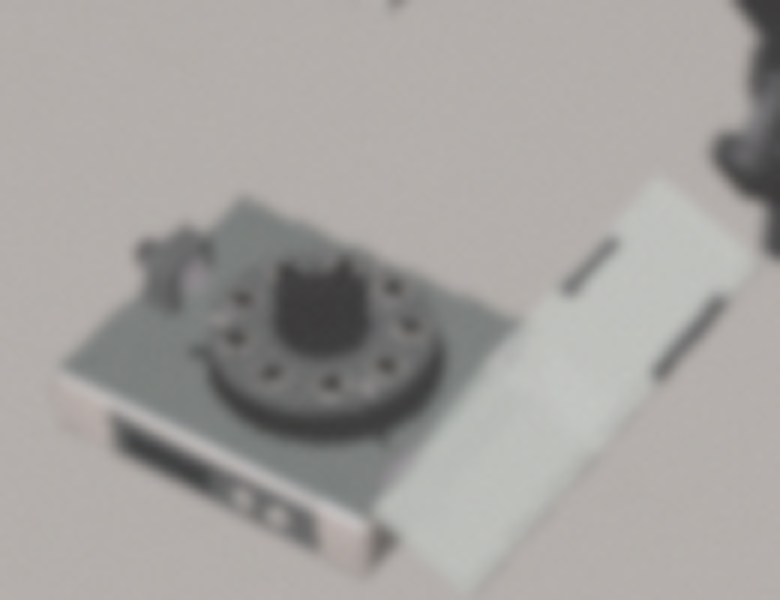

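The carousel is home: the disc top went from 0.0785 to 0.0706 m and is level. Now I'll go down behind the cover and push it over along the analyser's +y.

```bash
python3 -m inch '[[[0,0,-0.045],[0,0,0],255],[[0,0,-0.05],[0,0,0],255],[[0,0,0],[0,0,0],255],[[-0.001,0.012,0],[0,0,0],255]]'; python3 -m inch '[[[-0.002,0.016,0.004],[0,0,0],255],[[-0.002,0.016,0.009],[0,0,0],255],[[-0.002,0.016,0.009],[0,0,0],255],[[-0.002,0.016,0.009],[0,0,0],255]]'
python3 - <<'E'
from h import *
p,d=eyes.capture("scene"); crop(p,(205,125,335,245),5,"s6.png")
E
```

```text
time_s: 7.62
tcp_pos: [0.5345, -0.2038, 0.1313]
eef_rot: [-1.57, -0.097, 0.094]
force: [0.2, 0.4, 0.0]
width: -0.0001
time_s: 8.12
tcp_pos: [0.5285, -0.1421, 0.1682]
eef_rot: [-1.577, -0.103, 0.088]
force: [-0.9, -4.6, 6.1]
width: 0.0001
```

View pics/s6.png

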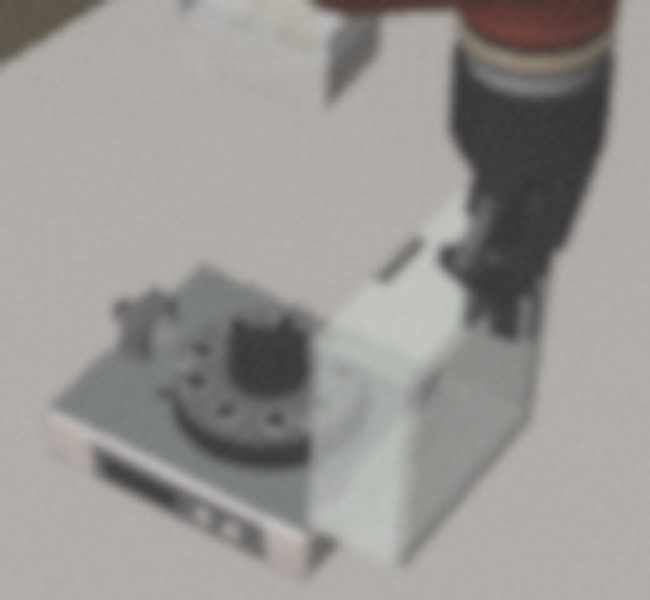

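The cover stands about upright with the fingers behind it at (500,300), and contact is gentle. Continuing over the top.

```bash
python3 -m inch '[[[-0.002,0.016,0.012],[0,0,0],255],[[-0.002,0.016,0.010],[0,0,0],255],[[-0.002,0.016,0.004],[0,0,0],255],[[-0.002,0.016,0.0],[0,0,0],255]]';python3 -m inch '[[[-0.002,0.016,-0.001],[0,0,0],255],[[-0.002,0.016,-0.002],[0,0,0],255],[[-0.002,0.016,-0.005],[0,0,0],255],[[-0.002,0.014,-0.006],[0,0,0],255]]'
python3 - <<'E'
from h import *
p,d=eyes.capture("scene"); crop(p,(205,125,335,245),5,"s7.png")
E
```

```text
time_s: 8.68
tcp_pos: [0.5177, -0.075, 0.1871]
eef_rot: [-1.569, -0.096, 0.094]
force: [0.5, -0.2, 1.2]
width: 0.0003
time_s: 9.18
tcp_pos: [0.5091, -0.013, 0.1715]
eef_rot: [-1.568, -0.095, 0.096]
force: [0.6, 0.4, -0.2]
width: -0.0002
```

View pics/s7.png

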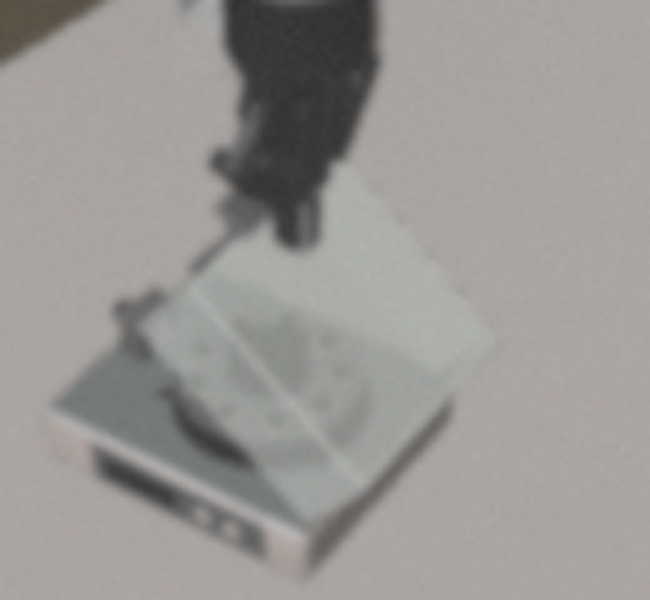

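The cover has passed and is sinking ahead of the fingers. I'll wait, then move above the free edge.

```bash
python3 -m inch '[[[0,0,0.01],[0,0,0],255],[[0,0,0],[0,0,0],255],[[0,0,0],[0,0,0],255],[[0,0,0],[0,0,0],255],[[0,0,0],[0,0,0],255],[[0,0,0],[0,0,0],255],[[0,0,0],[0,0,0],255],[[0,0,0],[0,0,0],255],[[-0.003,0.02,0],[0,0,0],255],[[-0.003,0.02,0],[0,0,0],255],[[-0.003,0.02,0],[0,0,0],255],[[-0.001,0.02,0],[0,0,0],255]]'
python3 - <<'E'
from h import *
print(todo([.5,.067,.13],np.radians(7)))
p,d=eyes.capture("scene"); crop(p,(205,125,335,245),5,"s8.png")
E
```

```text
time_s: 10.72
tcp_pos: [0.4993, 0.0664, 0.1824]
eef_rot: [-1.569, -0.095, 0.095]
force: [-0.1, 0.6, -0.0]
width: 0.0003
(array([ 0.0007,  0.0006, -0.0524]), array([-0.    ,  0.0001,  0.0012]))
```

View pics/s8.png

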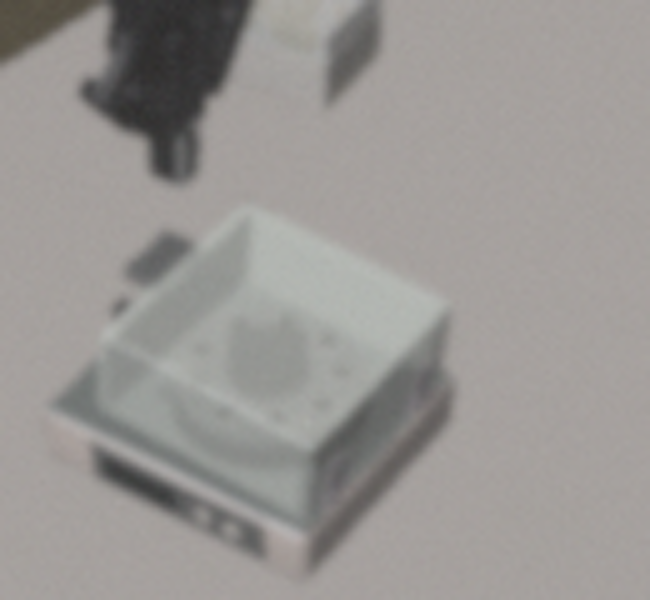

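The cover rests on the latch. Pressing down on the free edge in small steps.

```bash
python3 -m inch '[[[0.001,0.001,-0.03],[0,0,0],255],[[0,0,-0.028],[0,0,0],255],[[0,0,-0.003],[0,0,0],255],[[0,0,-0.003],[0,0,0],255]]'; python3 -m inch '[[[0,0,-0.002],[0,0,0],255],[[0,0,-0.002],[0,0,0],255]]';  python3 -m inch '[[[0,0,-0.002],[0,0,0],255],[[0,0,-0.002],[0,0,0],255]]'
```

```text
time_s: 11.28
tcp_pos: [0.5011, 0.0666, 0.1192]
eef_rot: [-1.569, -0.096, 0.094]
force: [0.1, -0.6, 0.2]
width: -0.0001
time_s: 11.52
tcp_pos: [0.5014, 0.0673, 0.116]
eef_rot: [-1.567, -0.097, 0.093]
force: [-1.2, 2.5, 4.1]
width: 0.0
time_s: 11.78
tcp_pos: [0.5006, 0.0666, 0.1103]
eef_rot: [-1.57, -0.096, 0.095]
force: [-0.9, -0.8, 0.0]
width: 0.0001
```

```bash
python3 -m inch '[[[0,0,-0.002],[0,0,0],255],[[0,0,0],[0,0,0],255]]'; python3 -m inch '[[[0,0,-0.002],[0,0,0],255],[[0,0,0],[0,0,0],255]]';  python3 -m inch '[[[0,0,-0.001],[0,0,0],255],[[0,0,0],[0,0,0],255]]'
```

```text
time_s: 12.02
tcp_pos: [0.5001, 0.0667, 0.1077]
eef_rot: [-1.569, -0.094, 0.096]
force: [-0.5, -0.7, 0.1]
width: 0.0001
time_s: 12.28
tcp_pos: [0.5006, 0.0667, 0.107]
eef_rot: [-1.569, -0.095, 0.095]
force: [-2.1, -0.5, 4.4]
width: -0.0
time_s: 12.52
tcp_pos: [0.5007, 0.0667, 0.1069]
eef_rot: [-1.569, -0.095, 0.095]
force: [-5.2, -0.0, 9.4]
width: -0.0005
```

It comes up hard at z = 0.107 m, which is the shut height, after the force fell from 4 N to 0. One slightly firmer press, then retreat and check.

```bash
python3 -m inch '[[[0,0,-0.001],[0,0,0],255],[[0,0,0],[0,0,0],255]]'; python3 -m inch '[[[0,0,0.02],[0,0,0],255],[[0,0,0.06],[0,0,0],255],[[-0.02,0.06,0.05],[0,0,0],255],[[-0.04,0.06,0.03],[0,0,0],255],[[-0.04,0.06,0],[0,0,0],255],[[-0.04,0.06,0],[0,0,0],255],[[0,0,0],[0,0,0],255],[[0,0,0],[0,0,0],255]]'
python3 - <<'E'
from h import *
yv=np.array([-np.sin(.122),np.cos(.122)]);xv=np.array([yv[1],-yv[0]])
for n,b in(("scene",(205,145,335,245)),("top",(205,140,315,225))):
    P=[];D=[]
    for i in range(6):
        p,d=eyes.capture(n);P.append(p.astype(float));D.append(d)
    D=np.array(D);D[D==0]=np.nan;d=np.nan_to_num(np.nanmedian(D,0)); crop(np.mean(P,0).astype(np.uint8),b,6,n+"9.png")
    W=cloud(n,d).reshape(-1,3); q=W[:,:2]-[.508,.003]; x=q@xv;y=q@yv
    k=(abs(x)<.06)&(abs(y)<.06)&(W[:,2]>.09)&(W[:,2]<.13)
    A=np.c_[x[k],y[k],np.ones(k.sum())];z=W[k,2]
    c=np.linalg.lstsq(A,z,rcond=None)[0];print(n,k.sum(),"slope x,y, height",c.round(4))
    t=(abs(x)<.018)&(y>.078)&(y<.09)&(W[:,2]>.08);print("tab z",np.median(W[t,2]),t.sum())
    for o in("cup_e","tube50_c","petri_a"):
        for s in models.silhouettes(n,o)[:1]:
            M=s["mask"].reshape(-1)&(d.reshape(-1)>0);print(o,np.median(W[M],0).round(3))
E
```

```text
time_s: 12.78
tcp_pos: [0.5007, 0.0668, 0.1068]
eef_rot: [-1.569, -0.095, 0.096]
force: [-8.2, -0.4, 15.1]
width: -0.0001
time_s: 13.78
tcp_pos: [0.3837, 0.2652, 0.2468]
eef_rot: [-1.569, -0.096, 0.095]
force: [-0.6, 0.1, -0.9]
width: -0.0001
scene 1223 slope x,y, height [0.     0.0021 0.1071]
tab z 0.10695507316716857 32
cup_e [ 0.381 -0.378  0.067]
tube50_c [0.562 0.324 0.068]
petri_a [0.367 0.367 0.014]
top 1163 slope x,y, height [-0.0007 -0.0011  0.1075]
tab z 0.1078674530734689 33
cup_e [ 0.391 -0.372  0.07 ]
tube50_c [0.568 0.322 0.112]
petri_a [0.375 0.362 0.014]
```

View pics/scene9.png

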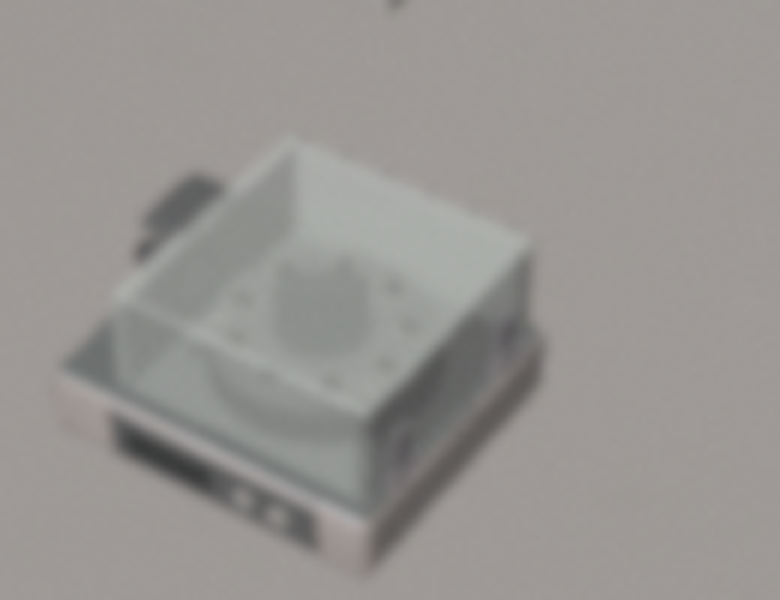

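View pics/top9.png

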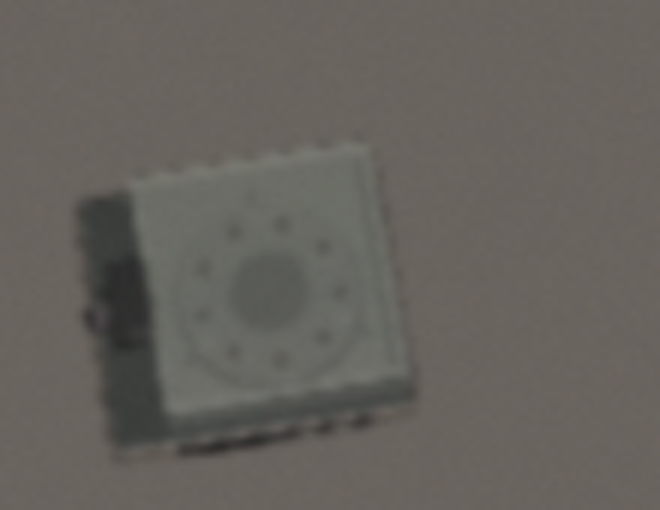

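The cover is flat at 0.107 m and stays so with the arm away, so it is latched. The carousel shows through it, and the bystanders are in place. Handing in.

```bash
python3 -c "
from rig import manip
print(manip.sign_off())"
```

```text
the job is handed in; nothing more can be done
None
```

The carousel is home on the drive and the cover is shut and latched. I handed the job in at about 15 s; sign-off reports no verdict.

- **Carousel:** I gripped the bar knob, turned it about +35°, and let go. The disc top fell from 78.5 mm to 70.6 mm, against 70 mm expected when home, and it sits level to within about 0.003 rad.
- **Cover:** I pushed it over from behind with closed fingers, let it sink onto the latch, then pressed its free edge. The push-back fell from about 4 N to 0 before the cover reached its hard stop at the shut height. I then pressed to 15 N to be sure.
- **Last checks, arm clear:** the cover's top measures 107 mm, with a slope of 0.002 rad or less in both cameras, and the tab is level with it at about 107 to 108 mm. The cup, tube and petri dish are where they started, within camera noise.

No check failed. Two measurements disagreed slightly: the two cameras put the drive axis 3 to 5 mm apart, and I used the position from the top camera and the knob depth. I judged the latch from the force drop and the cover staying flat, as I had no direct reading of the bolt.

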